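Fit the crank to the hand chopper

TASK

Take the hand chopper's crank out of the wooden block, thread its flatted shaft through the hole in the chopper's lid, and feel gently, without forcing, for the angle at which it slips into the blade column and drops fully home. Then crank the blades round until the arm lies straight over the bowl's side handle, and let go. Leave everything else on the shelf where it is.

Things in the scene. Friction and masses are not known exactly. Their poses are not given: they have to be found in the camera images.
- crank: Removable crank, 0.10-0.16 kg: grey hub and arm, black knob, flatted steel shaft. Origin: on the shaft's axis in the flat underside of the hub's collar (36 mm across, 4 mm thick), the face that seats. z up the shaft's axis, x along the arm to the knob. At the start it stands shaft down in the block's bore, collar on the block's top, arm within 55 degrees of pointing to the robot (-x).
- shaft_tip (a point): Centre of the foot of the crank's shaft, 38 mm below the collar's underside. Over all that length the shaft is 22 mm round with two flats, 11 mm apart, that face the crank's +y and -y (so its broad way lies along the arm); the foot's edges are sharp.
- hub (a point): Middle of the crank's gripping flats, on the shaft's axis 28 mm above the collar's underside; axes as the crank's. The hub is a block 32 mm (x) by 24 mm (y) and 40 mm high (from 24 mm below this point, where the collar begins, to 16 mm above), with flat sides facing +y and -y.
- knob (a point): Middle of the crank's knob, 88 mm along the arm from the shaft's axis, 56 mm above the collar's underside. Knob 26 mm across, 36 mm high, on top of the arm's end; the arm is 16 mm wide, 7 mm thick, its top 38 mm above the collar's underside, its end 100 mm from the axis.
- block: Wooden block fixed to the shelf, 150 (x) by 70 (y) by 60 mm high. Origin: centre of its underside. Two round bores 45 mm deep: the crank's, 25 mm across, at x = -35 mm, and a garlic pestle's at x = +42 mm.
- chopper: Hand chopper, fixed by its suction foot: clear bowl 128 mm across, white lid 138 mm across with its flat top 116 mm above the shelf, and on it a round boss 48 mm across, 14 mm higher. Origin: on the bowl's axis at shelf height; z up, x towards the bowl's side handle. The blades' angle is not measured: at first the crank fits only with its arm 20 to 145 degrees anticlockwise (from above) of the handle, or a half turn on.
- handle (a point): Top of the bowl's side handle, a white loop: 98 mm from the bowl's axis along the chopper's x, 90 mm above the shelf.
- mouth (a point): Centre of the hole in the boss's top, where the collar seats, 130 mm above the shelf; axes as the chopper's. The hole is round: a funnel 29.6 mm wide at the top that narrows over 7 mm to a 23.4 mm bore, 14 mm deep in all. Until the collar is home, more than 30 N between crank and chopper counts as forcing.
- socket_rim (a point): Under the bushing, 14 mm below the mouth: centre of the rim of the blade column's slot-shaped socket, 23.8 x 12.8 mm, 30 mm deep. A shaft at a wrong angle stands on this rim, collar 24 mm above the boss; at the right one (within about 5 degrees) it slides home. The column turns to any angle against a drag of 0.2 N m and stays there; a shaft turned on the rim under 15 N does not carry it along.
- pestle: Bystander: small wooden garlic pestle in the block's other bore, its head 45 mm above the block, 34 mm across. Origin at its foot.
- dish: Bystander: small white ceramic dish, 96 mm across, 30 mm high. Origin under its centre.
- paddle: Bystander: bamboo rice paddle lying on the shelf, about 190 mm long, 8 mm thick. Origin on the shelf near its middle.
- container_low: Bystander: the lower of two stacked clear plastic containers, 112 mm across, 55 mm high. Origin under its centre.
- container_top: Bystander: the upper container, the same, standing on the lower one.
- jar: Bystander: closed jar, 64 mm across, 95 mm high. Origin under its centre.
- sesame_oil: Bystander: amber bottle, 54 mm across, 170 mm high. Origin under its centre.
Mind the look-alikes: they are no part of the job. What is shaped like the crank but orange, pink or purple is not meant.

How it is judged:
On the way:
1. the crank is threaded through the lid and fully home in the blade column (z of crank in the frame of mouth below 0.003 m and horizontal distance between crank and mouth below 0.004 m and angle between crank's own z axis and vertical below 0.08 rad), for 0.2 s.
At the end, for the whole second after the job is handed in: The crank is fully home in the chopper (collar within 3 mm of the boss, axis within 4 mm of the hole's centre, upright within 4.5 degrees), its arm over the bowl's handle (knob within 20 mm to either side of the handle's line, about 13 degrees), released and at rest (all of step 1 and x of knob in the frame of chopper above 0.07 m and y of knob in the frame of chopper between -0.02 and 0.02 m and linear speed of crank below 0.02 m/s and contact force between the fingers and crank below 0.1 N); the robot touches nothing.
It fails at once if the crank is forced against the chopper before it is home (more than 30 N) (z of crank in the frame of mouth above 0.006 m and contact force between crank and chopper above 30 N).
It fails at once if a bystander is pushed more than 20 mm away or knocked over (distance of any of dish, paddle, container_low, container_top, jar, sesame_oil, pestle from where it was at the start of the episode above 0.02 m or angle between any of pestle, jar, sesame_oil's own z axis and vertical above 0.5 rad).
It also fails if it takes over 72 s, if anything falls off the work surface, if the arm or the gripper's body presses on something with over 40 N, if the wrist force passes 120 N, or if a joint passes its speed limit or range.

ROBOT

A 7-joint arm with a two-finger parallel gripper is mounted at the origin on the work surface. World frame = base frame: x ahead of the robot, y to its left, z up, the work surface at z = 0. Lengths are in m, angles in rad, forces in N, time in s.
With the tool pointing down it reaches from about 0.425 to 0.925 m from the base axis. Payload 6.8 kg.
Tool frame: the origin (TCP) lies at the very end of the fingers, on their centre line; the grasp point (between the pads) lies 19 mm behind it; z points along the fingers, y is the line along which they close (so a half turn about z gives the same grasp; the last joint's range is limited). The gripper opens to 88 mm and grips with 3 to 60 N. Pads are 20 mm wide; open, the fingers measure 115 mm over their backs; the gripper's body (75 mm by 178 mm) begins 61 mm behind the grasp point.
Start: joints at [-1.401, 0.477, 0.022, 1.555, -0.011, 1.109, -0.083], TCP at [0.185, 0.649, 0.223] pointing down, gripper open.
Joint ranges: [-2.96, 2.96], [-0.34, 2.1], [-1.41, 1.46], [0.24, 2.44], [-1.37, 4.51], [0.17, 1.92], [-2.96, 2.96]. Speed limits (rad/s): [2.39, 2.39, 3.14, 3.14, 3.14, 3.14, 3.14].

INTERFACE

Orientations are given as [roll, pitch, yaw] about the fixed x, y, z axes, in that order (R = Rz(yaw) Ry(pitch) Rx(roll)).
In Python, from plant import ctrl, read_camera, calibration gives the robot as it stands. The module is installed in compiled form; this text tells all that it offers.
- The arm moves only by the tool carry_out, never from a script. Its arguments are lists of equal length, an entry for each row: "xyz": the shift along the tool's x, y, z in m, a list of three; "dr": the turn, a rotation vector about the tool's x, y, z in rad, a list of three; "grip": the finger opening in m, from 0 to 0.0878. In form: {"xyz": [[dx, dy, dz], ...], "dr": [[ax, ay, az], ...], "grip": [grip, ...]}. A call has 1 to 5 rows; each row shifts and turns the commanded pose from where the row before left it, along the tool's axes as they then stand; what a row does not reach is not made up. A row lasts 1/8 s, in which the tool goes at most 62.5 mm and 10.7 degrees, less where a joint would pass 70% of its speed; a pose out of reach is approached as far as the arm can. A call with a gripper value outside its range is refused whole. The fingers move at their own pace and stop on an object; the grip force is fixed at half the most. Time passes only in rows, so rows that do not move let the fingers close. It gives the time, the measured TCP pose, the force, the opening and the grip force at its end, in the units of the state.
- ctrl.get_state(): the state, without advancing time (a new reading comes with each control period).
- read_camera(name): name is "scene" or "side" or "wrist"; returns (picture, depth): 400x640x3 uint8, blue, green, red; 400x640 float32, m along the optical axis (not along the pixel's ray), 0 where there is no reading.
- calibration(name): a dict with "camera_matrix" (3x3 intrinsics, pixels), "R" (3x3) and "t" (3): a world point X has camera coordinates R X + t. Camera axes: x right, y down, z forward; pixel columns grow to the right and rows downward; lengths in m; the calibration is good to about 2 mm. A picture is of the moment at which its call begins: read the wrist's pose just before it. calibration takes no time and is no camera call; for the wrist camera it gives the pose at the moment of the call.
- ctrl.sign_off(): hands the job in; it is judged then, once.
The state is a dict: "t": time; "qpos": joint angles; "qvel": joint speeds; "joint_efforts": joint torques, N m; "ee_pos": TCP position; "tcp_rot": TCP orientation; "contact_force": force on the tool from outside, world axes, zero at the start; "wrist_torque": the same for the moment, N m; "width": opening from 0.0 (shut) to 1.0 (fully open); "gripper_force": force on a finger pad.
Only numpy, scipy, OpenCV 4.12 (cv2) and the standard library are available. Lean on these libraries where they do the work, as an engineer would, in place of code of your own. Each camera call takes 0.05 s, during which the arm holds its last target. There are 200 camera calls.

## Working session

There is one attempt and no reset: what is moved stays moved. The work goes in short steps, Python scripts to look and compute and a tool call to move; the robot and the scene stay as the last step left them, time stands still between calls to the robot, and variables do not carry over. Pictures are saved under pics/ and viewed, at most 10 in all, crops included, and the job is handed in when it is done.

Besides the shell and the picture viewer there is one more tool, called after "Request:" in YAML: its name, and indented under it one key for each argument. carry_out: Moves the arm, as the interface text tells. Its arguments: {"type":"object","properties":{"xyz":{"type":"array","items":{"type":"array","items":{"type":"number"}}},"dr":{"type":"array","items":{"type":"array","items":{"type":"number"}}},"grip":{"type":"array","items":{"type":"number"}}},"required":["xyz","dr","grip"]}

```bash
mkdir -p pics
cat > h.py <<'E'
import numpy as np, cv2
from plant import ctrl, read_camera, calibration
def snap(n,f):
    c=calibration(n); im,d=read_camera(n); cv2.imwrite(f'pics/{f}.png',im); np.savez(f'{f}.npz',im=im,d=d,K=c['camera_matrix'],R=c['R'],t=c['t'])
def P(f,u,v,r=0):
    z=np.load(f+'.npz'); K,R,t=z['K'],z['R'],z['t']; d=z['d'][v-r:v+r+1,u-r:u+r+1]; d=np.median(d[d>0])
    return R.T@(np.linalg.inv(K)@[u,v,1]*d-t)
def cloud(f):
    z=np.load(f+'.npz'); d=z['d']; v,u=np.mgrid[:400,:640]
    c=np.stack([u,v,np.ones_like(u)],-1)@np.linalg.inv(z['K']).T*d[...,None]
    X=(c-z['t'])@z['R']; X[d==0]=np.nan; return X,z['im']
def onz(f,u,v,h):
    z=np.load(f+'.npz'); R=z['R']; o=-R.T@z['t']; r=R.T@np.linalg.inv(z['K'])@[u,v,1]; return o+r*(h-o[2])/r[2]
E
python3 - <<'E'
from h import *
snap('scene','scene1');snap('side','side1')
print(ctrl.get_state())
for n in('scene','side'):
    c=calibration(n);print(n,-c['R'].T@c['t'],c['R'][2])
E
```

```text
{'t': 0.1, 'qpos': array([-1.4011007 ,  0.47769444,  0.02236902,  1.55630162, -0.01151831,
        1.10926048, -0.08307148]), 'qvel': array([-3.19253157e-05, -2.81901043e-04, -9.99544757e-04, -3.21569511e-03,
       -5.85808565e-05, -1.31456588e-03, -1.40924476e-03]), 'joint_efforts': array([ 4.64098906e-03, -5.84081519e+01,  1.54010810e+00, -2.73313540e+01,
       -5.42419567e-02,  1.30213145e-02,  3.70455359e-05]), 'ee_pos': array([0.18498924, 0.6486295 , 0.22181638]), 'tcp_rot': array([-3.14006078e+00,  1.05356041e-04,  2.86381459e+00]), 'contact_force': array([ 0.21977434,  0.58836346, -0.19455766]), 'wrist_torque': array([-0.01227403, -0.02708653, -0.0222309 ]), 'gripper_force': 0.0, 'width': 0.9967192378537731}
scene [0.83452797 0.65934992 0.83227622] [-0.33547653 -0.61133025 -0.71675018]
side [ 0.3085283  -0.96175985  1.11671849] [ 0.13002685  0.68895581 -0.71304482]
```

View pics/scene1.png

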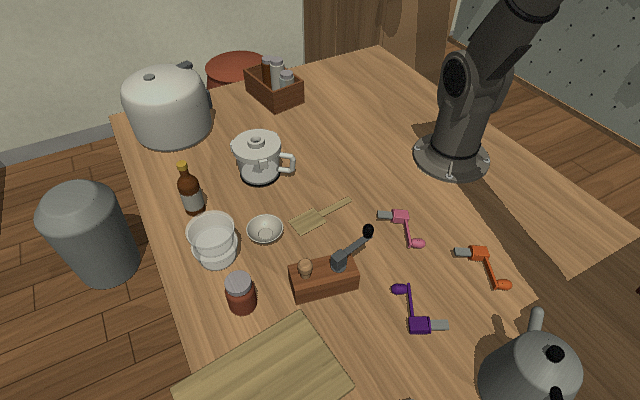

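View pics/side1.png

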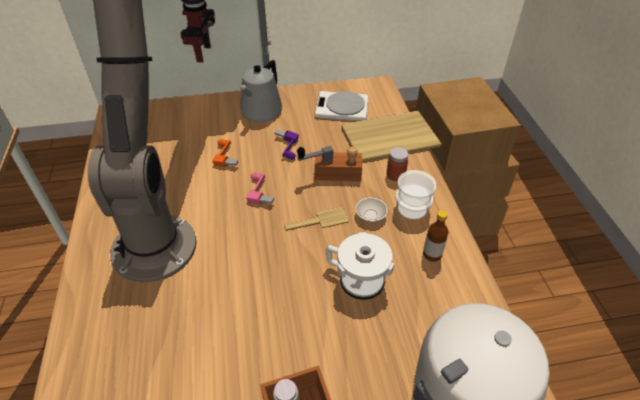

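The grey crank with the black knob stands in the block at scene (340,258), with its knob at (368,231). The look-alikes lie flat: pink (405,222), orange (482,260), purple (415,312). Only the grey one fits the description. The chopper is at (258,155) with its handle at (287,162). Next I'll confirm in a crop and measure.

Run:
```python
from h import *
a=cv2.imread('pics/scene1.png');b=cv2.imread('pics/side1.png')
f=lambda i,x,y,w,h:cv2.resize(i[y:y+h,x:x+w],(400,300),interpolation=cv2.INTER_CUBIC)
cv2.imwrite('pics/crop1.png',np.vstack([np.hstack([f(a,280,210,120,90),f(a,210,120,100,75)]),np.hstack([f(b,285,130,100,75),f(b,310,225,100,75)])]))
for n in('scene1','side1'):
    X,im=cloud(n);x,y,z=np.moveaxis(X,-1,0)
    B=im.astype(int)
    s=np.nanmedian
    print(n)
    def rep(l,m): 
        v=X[m]; print(l,len(v),v.mean(0).round(4),v.min(0).round(4),v.max(0).round(4)) if len(v) else print(l,0)
    vs=(z>.1)
    for u,v in ([(340,258),(338,268),(368,231),(355,244),(257,138),(247,150),(291,157),(306,268),(325,280)] if n=='scene1' else [(327,155),(301,153),(365,252),(350,255),(333,262),(340,166),(366,240)]):
        print((u,v),P(n,u,v,1).round(4))
```

```text
scene1
(340, 258) [0.5411 0.2268 0.1027]
(338, 268) [0.548  0.2319 0.076 ]
(368, 231) [0.459  0.2086 0.1273]
(355, 244) [0.4898 0.2071 0.0976]
(257, 138) [ 0.5442 -0.2243  0.1226]
(247, 150) [ 0.5859 -0.1975  0.1149]
(291, 157) [ 0.4775 -0.1475  0.0832]
(306, 268) [0.6175 0.2138 0.1016]
(325, 280) [0.5825 0.2355 0.0587]
side1
(327, 155) [0.5387 0.2083 0.0861]
(301, 153) [0.4545 0.1879 0.1244]
(365, 252) [ 0.5585 -0.2036  0.1093]
(350, 255) [ 0.5171 -0.2128  0.1182]
(333, 262) [ 0.4848 -0.1643  0.0337]
(340, 166) [0.5746 0.1781 0.0609]
(366, 240) [ 0.5681 -0.1727  0.118 ]
```

View pics/crop1.png

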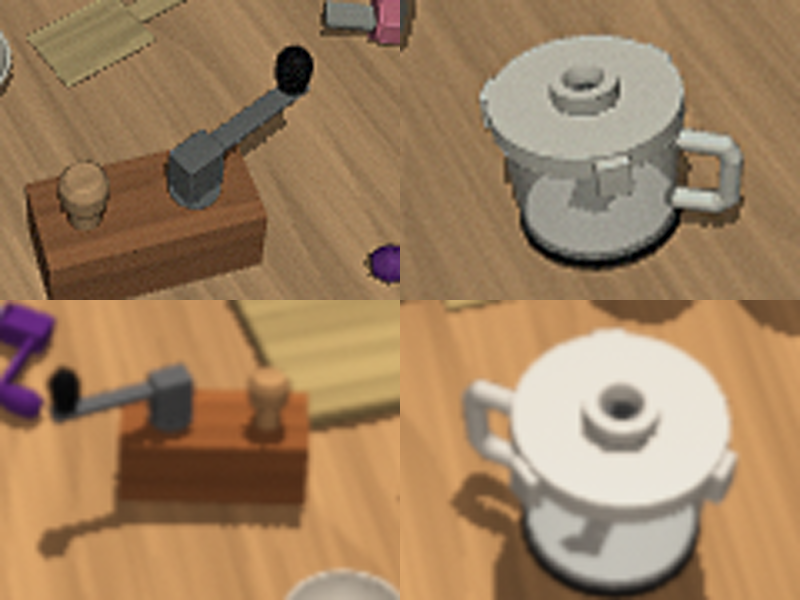

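The crop confirms it: grey hub and arm, black knob, standing in the block. I'll intersect the pixel rays with the known heights.

Run:
```python
from h import *
print('hubtop',onz('scene1',339,256,.104)[:2],onz('side1',285+170/4,130+76/4,.104)[:2])
print('knob',onz('scene1',368.2,231,.116)[:2],onz('side1',285+64/4,130+91/4,.116)[:2])
print('mouth',onz('scene1',256,140,.130)[:2],onz('side1',365.5,225+103/4,.130)[:2])
print('handle outer',onz('scene1',210+335/4,120+140/4,.09)[:2],onz('side1',310+77/4,225+90/4,.09)[:2])
for n in('scene1','side1'):
    X,im=cloud(n);x,y,z=np.moveaxis(X,-1,0)
    near=lambda c,r:np.hypot(x-c[0],y-c[1])<r
    c=(.548,-.205)
    for l,m in (('lid',near(c,.1)&(z>.108)&(z<.122)),('boss',near(c,.04)&(z>.126)&(z<.137)),('hubtop',near((.541,.218),.035)&(z>.099)&(z<.11)),('handle',near(c,.125)&~near(c,.085)&(z>.080)&(z<.098))):
        if m.any():
            v=X[m]; e=cv2.fitEllipse((v[:,:2][cv2.convexHull((v[:,:2]*1e4).astype(np.float32),returnPoints=False).ravel()]*1e3).astype(np.float32)) if len(v)>30 else None
            print(n,l,len(v),v.mean(0).round(4),((v.min(0)+v.max(0))/2).round(4),np.ptp(v,axis=0).round(4), e)
```

```text
hubtop [0.54083962 0.22203965] [0.54158346 0.21573452]
knob [0.45259373 0.2015451 ] [0.4559083  0.19884408]
mouth [ 0.55314026 -0.20807791] [ 0.55549824 -0.21561047]
handle outer [ 0.4701702  -0.14426605] [ 0.47514966 -0.15797029]
scene1 lid 1134 [ 0.556  -0.2055  0.1149] [ 0.5519 -0.2107  0.1151] [0.14   0.1477 0.0134] ((553.314453125, -213.96080017089844), (139.24659729003906, 144.53543090820312), 158.30349731445312)
scene1 boss 118 [ 0.554  -0.2128  0.1287] [ 0.5538 -0.2136  0.1295] [0.047  0.0495 0.0067] ((553.250244140625, -213.4215545654297), (46.902408599853516, 50.84650802612305), 156.87939453125)
scene1 hubtop 140 [0.5395 0.2192 0.1026] [0.532  0.2183 0.1024] [0.0484 0.0273 0.0066] ((536.2288208007812, 218.09725952148438), (25.179906845092773, 52.670963287353516), 100.20240783691406)
scene1 handle 21 [ 0.4771 -0.149   0.0856] [ 0.4772 -0.1503  0.0857] [0.0133 0.0108 0.0113] None
side1 lid 1773 [ 0.5516 -0.2204  0.1165] [ 0.5509 -0.2117  0.115 ] [0.1419 0.1447 0.0138] ((553.0075073242188, -214.388427734375), (143.07504272460938, 146.06857299804688), 141.47315979003906)
side1 boss 194 [ 0.5538 -0.2142  0.1302] [ 0.553  -0.2131  0.1307] [0.0476 0.0517 0.0091] ((553.2611694335938, -213.49453735351562), (47.650691986083984, 51.499610900878906), 0.348586767911911)
side1 hubtop 72 [0.5359 0.2145 0.1037] [0.5325 0.216  0.1042] [0.0464 0.0294 0.0103] ((533.4879150390625, 215.47589111328125), (32.302642822265625, 50.752506256103516), 103.36613464355469)
side1 handle 31 [ 0.5087 -0.1827  0.0884] [ 0.542  -0.2076  0.0893] [0.1481 0.1193 0.0164] ((541.3265380859375, -207.88307189941406), (39.87358093261719, 185.6494598388672), 52.342098236083984)
```

Measured positions:
- Mouth: about (0.553, -0.2135).
- Crank axis: about (0.541, 0.218), arm yaw about -168°.
- Handle: bearing about 141°.

These match the known sizes (lid 0.140, boss 0.048, knob at 0.089). I'll move over the crank.

Request:
carry_out:
  xyz:
    - [-0.046,-0.0317,-0.003]
    - [-0.046,-0.0317,-0.003]
    - [-0.046,-0.0317,-0.003]
    - [-0.046,-0.0317,-0.003]
    - [-0.046,-0.0317,-0.003]
  dr:
    - [0,0,0]
    - [0,0,0]
    - [0,0,0]
    - [0,0,0]
    - [0,0,0]
  grip: [0.0878,0.0878,0.0878,0.0878,0.0878]

```text
t: 0.72
ee_pos: [0.3637, 0.4319, 0.2375]
tcp_rot: [-3.141, -0.0, 2.864]
contact_force: [0.1, 0.6, 0.0]
width: 1.002
gripper_force: 0.0
```

Request:
carry_out:
  xyz:
    - [-0.046,-0.0317,-0.003]
    - [-0.046,-0.0317,-0.003]
    - [-0.046,-0.0317,-0.003]
    - [-0.046,-0.0317,-0.003]
    - [-0.046,-0.0317,-0.003]
  dr:
    - [0,0,0]
    - [0,0,0]
    - [0,0,0]
    - [0,0,0]
    - [0,0,0]
  grip: [0.0878,0.0878,0.0878,0.0878,0.0878]

```text
t: 1.35
ee_pos: [0.5412, 0.2166, 0.2525]
tcp_rot: [-3.141, -0.0, 2.864]
contact_force: [0.5, 1.4, 0.1]
width: 0.998
gripper_force: 0.0
```

Request:
carry_out:
  xyz:
    - [0,0,0]
    - [0,0,0]
    - [0,0,0]
    - [0,0,0]
  dr:
    - [0,0,-0.12]
    - [0,0,-0.12]
    - [0,0,-0.12]
    - [0,0,-0.12]
  grip: [0.0878,0.0878,0.0878,0.0878]

```text
t: 1.85
ee_pos: [0.5402, 0.218, 0.2522]
tcp_rot: [-3.141, -0.001, -2.936]
contact_force: [0.2, -0.1, -0.6]
width: 0.995
gripper_force: 0.0
```

Run:
```python
from h import *
snap('wrist','w1')
s=ctrl.get_state();print(s['qpos'].round(3),s['ee_pos'],s['tcp_rot'],s['contact_force'],s['wrist_torque'],s['t'])
c=calibration('wrist');print(-c['R'].T@c['t'],c['R'][2])
for n,p in(('hub',(.541,.218,.104)),('mouth',(.553,-.2135,.13)),('knob',(.454,.2,.134))):
    q=c['camera_matrix']@(c['R']@p+c['t']);print(n,q[:2]/q[2])
```

```text
[-0.616  0.298  0.157  1.757 -0.052  1.091  1.339] [0.54022877 0.21790767 0.25223844] [-3.14127630e+00 -8.72507590e-04 -2.93085306e+00] [-0.17491172 -0.16401303 -0.311883  ] [ 0.04908687 -0.02998401  0.04669472] 1.9
[0.4576422  0.20024812 0.41453036] [ 0.29769014  0.06285456 -0.95259114]
hub [324.44353672 186.83568856]
mouth [-143.26242062  110.86324162]
knob [325.11633273  98.7632405 ]
```

View pics/w1.png

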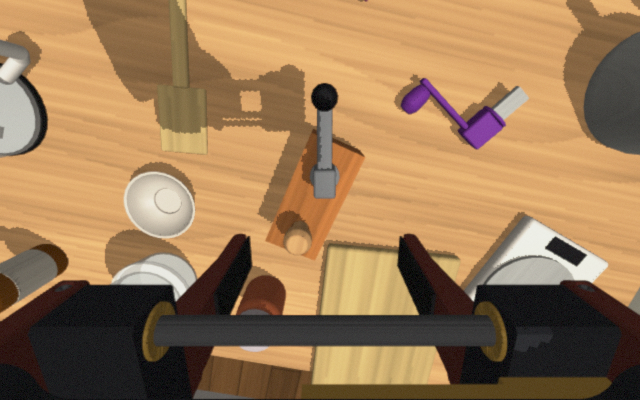

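The picture shows the knob at (324,97) and the hub top at about (325,184). Both match the predictions to within about 2 px.

I'll turn half round (grasp B, tool yaw about +11.7°), so that the whole search range and the final angle lie inside the last joint's range.

Run:
```python
from h import *
a=onz('w1',324.3,96.5,.134);X,im=cloud('w1');x,y,z=np.moveaxis(X,-1,0)
m=(np.hypot(x-.541,y-.218)<.03)&(z>.1)&(z<.108);v=X[m][:,:2]
k=(np.hypot(x-.454,y-.2)<.03)&(z>.105);kc=X[k]
print(a,v.mean(0),len(v),cv2.minAreaRect((v*1e3).astype(np.float32)),kc.mean(0),kc.min(0),kc.max(0))
u,vv=np.where(m)[1],np.where(m)[0];print(u.min(),u.max(),vv.min(),vv.max())
```

```text
[0.45218259 0.19934918 0.134     ] [0.53774979 0.21740874] 633 ((537.11962890625, 217.44847106933594), (33.84688186645508, 22.789270401000977), 11.243555068969727) [0.45263323 0.19939271 0.1311315 ] [0.44041643 0.18720928 0.12240825] [0.46502256 0.21166776 0.13601779]
314 335 167 198
```

Request:
carry_out:
  xyz:
    - [0,0,0]
    - [0,0,0]
    - [0,0,0]
    - [0,0,0]
    - [0,0,0]
  dr:
    - [0,0,0.185]
    - [0,0,0.185]
    - [0,0,0.185]
    - [0,0,0.185]
    - [0,0,0.185]
  grip: [0.0878,0.0878,0.0878,0.0878,0.0878]

```text
t: 2.52
ee_pos: [0.5403, 0.2181, 0.2523]
tcp_rot: [-3.141, -0.0, 2.411]
contact_force: [-0.7, 0.1, 0.1]
width: 1.0
gripper_force: 0.0
```

Request:
carry_out:
  xyz:
    - [0,0,0]
    - [0,0,0]
    - [0,0,0]
    - [0,0,0]
    - [0,0,0]
  dr:
    - [0,0,0.185]
    - [0,0,0.185]
    - [0,0,0.185]
    - [0,0,0.185]
    - [0,0,0.185]
  grip: [0.0878,0.0878,0.0878,0.0878,0.0878]

```text
t: 3.15
ee_pos: [0.5403, 0.2181, 0.2523]
tcp_rot: [-3.141, 0.0, 1.486]
contact_force: [0.6, 0.2, -0.5]
width: 1.001
gripper_force: 0.0
```

Request:
carry_out:
  xyz:
    - [0,0,0]
    - [0,0,0]
    - [0,0,0]
    - [0,0,0]
    - [0,0,0]
  dr:
    - [0,0,0.185]
    - [0,0,0.185]
    - [0,0,0.185]
    - [0,0,0.185]
    - [0,0,0.185]
  grip: [0.0878,0.0878,0.0878,0.0878,0.0878]

```text
t: 3.78
ee_pos: [0.5402, 0.2181, 0.2524]
tcp_rot: [-3.141, 0.001, 0.561]
contact_force: [-0.4, 0.6, -0.3]
width: 0.998
gripper_force: 0.0
```

Request:
carry_out:
  xyz:
    - [0,0,0]
    - [0,0,0]
    - [0,0,0]
  dr:
    - [0,0,0.185]
    - [0,0,0.183]
    - [0,0,0]
  grip: [0.0878,0.0878,0.0878]

```text
t: 4.15
ee_pos: [0.5402, 0.2183, 0.2523]
tcp_rot: [3.141, 0.001, 0.201]
contact_force: [-0.2, 0.2, -0.3]
width: 1.001
gripper_force: 0.0
```

Request:
carry_out:
  xyz:
    - [-0.0016,0.0007,0.04]
    - [0,0,0.05]
    - [0,0,0.05]
    - [0,0,0.025]
    - [0,0,0.016]
  dr:
    - [0,0,0]
    - [0,0,0]
    - [0,0,0]
    - [0,0,0]
    - [0,0,0]
  grip: [0.0878,0.0878,0.0878,0.0878,0.0878]

```text
t: 4.78
ee_pos: [0.5385, 0.2169, 0.0702]
tcp_rot: [3.141, 0.002, 0.203]
contact_force: [0.7, -0.1, 0.4]
width: 0.999
gripper_force: 0.0
```

Request:
carry_out:
  xyz:
    - [0,0,0]
    - [0,0,0]
    - [0,0,0]
    - [0,0,0]
    - [0,0,0]
  dr:
    - [0,0,0]
    - [0,0,0]
    - [0,0,0]
    - [0,0,0]
    - [0,0,0]
  grip: [0.02,0.01,0.01,0.01,0.01]

```text
t: 5.4
ee_pos: [0.5392, 0.2173, 0.072]
tcp_rot: [-3.141, -0.001, 0.201]
contact_force: [0.7, -0.1, 0.0]
width: 0.472
gripper_force: 0.0
```

Request:
carry_out:
  xyz:
    - [0,0,0]
    - [0,0,0]
    - [0,0,0]
    - [0,0,0]
    - [0,0,0]
  dr:
    - [0,0,0]
    - [0,0,0]
    - [0,0,0]
    - [0,0,0]
    - [0,0,0]
  grip: [0.01,0.01,0.01,0.01,0.01]

```text
t: 6.02
ee_pos: [0.5391, 0.2172, 0.0717]
tcp_rot: [-3.141, 0.0, 0.201]
contact_force: [0.2, 0.4, 1.2]
width: 0.273
gripper_force: 30.0
```

```bash
python3 -c "
from plant import ctrl
s=ctrl.get_state();print(s)"
```

```text
{'t': 6.025, 'qpos': array([-0.94466039,  0.58661017,  0.61108877,  1.93698918, -0.47665444,
        0.76483479, -1.42984407]), 'qvel': array([ 0.00038232,  0.0004044 ,  0.00028144, -0.0012553 , -0.00055442,
        0.000333  ,  0.00025836]), 'joint_efforts': array([ 1.60952015e-01, -4.91098917e+01,  1.03423396e+01, -1.86523390e+01,
        3.60164163e-02, -1.66498935e-01, -3.04960507e-03]), 'ee_pos': array([0.53911028, 0.21719175, 0.0716843 ]), 'tcp_rot': array([-3.14149787e+00,  1.60201846e-06,  2.00849056e-01]), 'contact_force': array([0.16590114, 0.44031392, 1.15467165]), 'wrist_torque': array([0.09139494, 0.24745181, 0.00082032]), 'gripper_force': 30.000052750110626, 'width': 0.27254865914746845}
```

Request:
carry_out:
  xyz:
    - [0,0,-0.015]
    - [0,0,-0.025]
    - [0,0,-0.035]
    - [0,0,-0.04]
    - [0,0,-0.03]
  dr:
    - [0,0,0]
    - [0,0,0]
    - [0,0,0]
    - [0,0,0]
    - [0,0,0]
  grip: [0.01,0.01,0.01,0.01,0.01]

```text
t: 6.65
ee_pos: [0.5395, 0.2169, 0.2191]
tcp_rot: [-3.141, -0.002, 0.2]
contact_force: [0.3, 0.1, -1.3]
width: 0.27
gripper_force: 30.0
```

Request:
carry_out:
  xyz:
    - [-0.005,0.03,0]
    - [-0.008,0.0472,0]
    - [-0.008,0.0472,0]
    - [-0.008,0.0472,0]
    - [-0.008,0.0472,0]
  dr:
    - [0,0,0]
    - [0,0,0]
    - [0,0,0]
    - [0,0,0]
    - [0,0,0]
  grip: [0.01,0.01,0.01,0.01,0.01]

```text
t: 7.28
ee_pos: [0.5463, -0.0064, 0.2175]
tcp_rot: [-3.141, -0.001, 0.2]
contact_force: [-0.1, 0.4, -1.3]
width: 0.27
gripper_force: 30.0
```

Request:
carry_out:
  xyz:
    - [-0.008,0.0472,0]
    - [-0.008,0.0472,0]
    - [-0.008,0.0472,0]
    - [-0.008,0.0472,0]
    - [-0.003,0.0172,0]
  dr:
    - [0,0,0]
    - [0,0,0]
    - [0,0,0]
    - [0,0,0]
    - [0,0,0]
  grip: [0.01,0.01,0.01,0.01,0.01]

```text
t: 7.9
ee_pos: [0.5523, -0.2172, 0.2177]
tcp_rot: [3.14, -0.0, 0.196]
contact_force: [-0.4, 0.2, -2.1]
width: 0.27
gripper_force: 30.0
```

Request:
carry_out:
  xyz:
    - [0,0,0]
    - [0,0,0]
  dr:
    - [0,0,0]
    - [0,0,0]
  grip: [0.01,0.01]

```text
t: 8.15
ee_pos: [0.5536, -0.2114, 0.2165]
tcp_rot: [-3.14, 0.0, 0.203]
contact_force: [-0.5, 0.1, -1.3]
width: 0.272
gripper_force: 30.0
```

Run:
```python
from h import *
s=ctrl.get_state();print(s['qpos'].round(3),s['ee_pos'],s['tcp_rot'],s['contact_force'],s['wrist_torque'],s['t'])
snap('scene','s2');snap('side','d2');snap('wrist','w2')
a=[cv2.imread(f'pics/{n}.png') for n in('s2','d2','w2')]
f=lambda i,x,y,w,h:cv2.resize(i[y:y+h,x:x+w],(400,300),interpolation=cv2.INTER_CUBIC)
cv2.imwrite('pics/crop2.png',np.vstack([np.hstack([f(a[0],200,80,120,90),f(a[1],310,185,120,90)]),np.hstack([f(a[2],0,0,640,400),f(a[2],220,100,200,150)])]))
```

```text
[-0.338  0.44   0.803  1.804 -0.362  1.052 -0.767] [ 0.55359499 -0.21143441  0.2165247 ] [-3.14022330e+00  6.60995205e-05  2.02931460e-01] [-0.52425553  0.05247101 -1.33905163] [-0.0291462   0.12634425  0.04972093] 8.15
```

View pics/crop2.png

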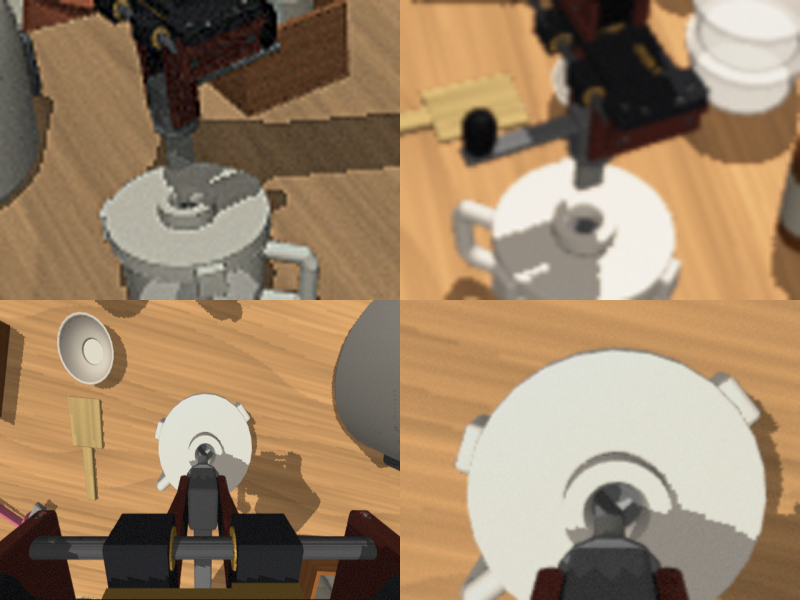

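The crop shows the shaft hanging just above the boss and near its hole. I'll measure the boss and the shaft axis against each other.

Run:
```python
from h import *
for n in('w2','s2','d2'):
    X,im=cloud(n);x,y,z=np.moveaxis(X,-1,0);c=(.5532,-.2135);r=np.hypot(x-c[0],y-c[1])
    for l,m in(('lid',(r<.078)&(abs(z-.115)<.006)),('boss',(r<.03)&(abs(z-.131)<.006)),('shaft',(r<.03)&(z>.166)&(z<.196)),('collar',(r<.03)&(z>.199)&(z<.212))):
        v=X[m]
        if len(v)<15: print(n,l,len(v));continue
        h=cv2.convexHull((v[:,:2]*1e3).astype(np.float32))
        print(n,l,len(v),((v.min(0)+v.max(0))/2*1e3).round(1),(np.ptp(v,axis=0)*1e3).round(1),(v.mean(0)*1e3).round(1),[np.round(q,1) for q in cv2.minEnclosingCircle(h)])
    for zz in (.17,.178,.186):
        m=(r<.03)&(abs(z-zz)<.004);v=X[m]*1e3
        if len(v)>3:
            uu=np.where(m)[1]; print('  sl',zz,len(v),v.mean(0).round(1),(v.min(0)).round(1),v.max(0).round(1),'u',uu.min(),uu.max())
```

```text
w2 lid 12300 [ 556.3 -211.5  115. ] [129.1 143.8  11.8] [ 569.1 -212.1  115.9] [array([ 557.5, -213.3]), np.float64(73.7)]
w2 boss 1293 [ 555.3 -215.2  128.5] [41.6 47.7  7. ] [ 558.  -214.5  129.7] [array([ 552.2, -215.3]), np.float64(24.1)]
w2 shaft 156 [ 562.6 -209.8  177.9] [ 3.3 10.7 22. ] [ 563.2 -209.6  177.8] [array([ 562.2, -209.8]), np.float64(5.5)]
w2 collar 246 [ 563.8 -210.2  208. ] [14.3 31.2  7.9] [ 566.7 -208.8  208.4] [array([ 560.9, -210.2]), np.float64(15.8)]
  sl 0.17 47 [ 563.1 -209.4  170.4] [ 560.9 -214.5  166.9] [ 564.1 -204.5  173.7] u 317 331
  sl 0.178 62 [ 563.2 -209.7  178. ] [ 561.1 -215.1  174. ] [ 564.1 -204.5  181.8] u 317 332
  sl 0.186 47 [ 563.3 -209.6  185.1] [ 561.1 -214.9  182.1] [ 564.2 -204.7  188.9] u 317 332
s2 lid 1100 [ 551.7 -211.   115. ] [140.3 147.6  11.6] [ 556.1 -204.9  114.8] [array([ 553.8, -211.4]), np.float64(75.2)]
s2 boss 129 [ 553.2 -213.8  128.9] [45.9 49.9  7.2] [ 553.5 -212.5  128.5] [array([ 552.9, -213.9]), np.float64(25.5)]
s2 shaft 74 [ 554.  -207.4  181.1] [22.1 10.7 29.1] [ 555.7 -206.4  181. ] [array([ 554.1, -208.7]
[... 476 characters left out ...]
550.8 -223.   116.6] [array([ 552.8, -213.6]), np.float64(76.3)]
d2 boss 204 [ 553.3 -213.8  130.3] [47.7 50.2 10.4] [ 553.2 -214.3  130.3] [array([ 552.5, -214.4]), np.float64(26.1)]
d2 shaft 57 [ 554.5 -214.5  181.5] [21.7  7.2 26.3] [ 552.8 -214.7  181. ] [array([ 554.5, -212.8]), np.float64(10.9)]
d2 collar 28 [ 552.2 -219.4  207.9] [29.7 22.2  7.9] [ 549.8 -222.1  208.8] [array([ 552.9, -215.5]), np.float64(15.9)]
  sl 0.17 11 [ 554.7 -214.4  170.7] [ 544.8 -217.8  168.4] [ 565.4 -211.4  172.9] u 362 370
  sl 0.178 19 [ 553.5 -214.7  177.5] [ 544.5 -217.5  174.6] [ 564.5 -211.   181.5] u 362 370
  sl 0.186 21 [ 552.5 -214.9  186.3] [ 543.7 -218.1  183. ] [ 563.5 -210.9  189.8] u 362 370
```

Request:
carry_out:
  xyz:
    - [-0.0014,0.003,0.01]
    - [0,0,0.012]
    - [0,0,0.008]
    - [0,0,0]
    - [0,0,0]
  dr:
    - [0,0,0]
    - [0,0,0]
    - [0,0,0]
    - [0,0,0]
    - [0,0,0]
  grip: [0.01,0.01,0.01,0.01,0.01]

```text
t: 8.93
ee_pos: [0.5526, -0.2169, 0.1867]
tcp_rot: [3.141, -0.0, 0.201]
contact_force: [-0.3, 0.0, -0.7]
width: 0.273
gripper_force: 30.0
```

Request:
carry_out:
  xyz:
    - [0,0,0.003]
    - [0,0,0.003]
    - [0,0,0.002]
    - [0,0,0.001]
  dr:
    - [0,0,0]
    - [0,0,0]
    - [0,0,0]
    - [0,0,0]
  grip: [0.01,0.01,0.01,0.01]

```text
t: 9.43
ee_pos: [0.5524, -0.2167, 0.1775]
tcp_rot: [-3.141, 0.0, 0.201]
contact_force: [-0.3, -0.2, -1.6]
width: 0.275
gripper_force: 30.0
```

Request:
carry_out:
  xyz:
    - [0.0008,-0.0017,0]
    - [0,0,0]
    - [0,0,0]
  dr:
    - [0,0,0]
    - [0,0,0]
    - [0,0,0]
  grip: [0.01,0.01,0.01]

```text
t: 9.8
ee_pos: [0.553, -0.2149, 0.1777]
tcp_rot: [3.142, -0.0, 0.201]
contact_force: [0.5, -0.2, -1.1]
width: 0.273
gripper_force: 30.0
```

Run:
```python
from h import *
s=ctrl.get_state();print(s['ee_pos'],s['contact_force'])
R=[]
for i,n in enumerate(('scene','side','wrist')):
    f='m%d'%i;snap(n,f)
    X,im=cloud(f);x,y,z=np.moveaxis(X,-1,0);r=np.hypot(x-.5532,y+.2140)
    for l,m in(('boss',(r<.03)&(abs(z-.131)<.004)&(r>.012)),('shaft',(r<.018)&(z>.137)&(z<.158)),('collar',(r<.03)&(z>.164)&(z<.171))):
        v=X[m]*1e3
        if len(v)>5: print(n,l,len(v),((v.min(0)+v.max(0))/2).round(1),np.ptp(v,axis=0).round(1),v.mean(0).round(1))
print(ctrl.get_state()['ee_pos'])
```

```text
[ 0.55299135 -0.21487171  0.17771366] [ 0.46030684 -0.20949385 -1.08246331]
scene boss 81 [ 553.5 -211.2  129.8] [46.9 46.2  5.6] [ 555.5 -209.4  129.1]
scene shaft 47 [ 553.5 -210.2  147.6] [22.7 10.7 20.7] [ 554.9 -209.9  146.4]
scene collar 31 [ 554.3 -207.4  167.6] [33.6 25.4  6.1] [ 555.9 -203.   168.2]
side boss 133 [ 553.8 -214.4  131.1] [47.5 50.6  7.8] [ 551.4 -218.7  130.9]
side shaft 36 [ 553.4 -217.3  145.7] [21.6  8.1 17.2] [ 551.4 -218.1  145.3]
side collar 18 [ 549.  -220.8  168.3] [24.6 22.1  5.3] [ 545.6 -224.4  169. ]
wrist boss 1288 [ 557.4 -215.2  129.5] [37.4 47.7  4.9] [ 561.9 -213.1  129.9]
wrist shaft 90 [ 562.  -213.5  143.6] [ 3.3 10.4 13.2] [ 562.5 -213.3  143.3]
wrist collar 234 [ 563.2 -213.8  168.7] [14.4 31.1  4.5] [ 566.  -212.5  169.5]
[ 0.55296258 -0.21492913  0.17769988]
```

Request:
carry_out:
  xyz:
    - [0,0,0.002]
    - [0,0,0.002]
    - [0,0,0.002]
    - [0,0,0.001]
    - [0,0,0]
  dr:
    - [0,0,0]
    - [0,0,0]
    - [0,0,0]
    - [0,0,0]
    - [0,0,0]
  grip: [0.01,0.01,0.01,0.01,0.01]

```text
t: 10.58
ee_pos: [0.5529, -0.2149, 0.1705]
tcp_rot: [-3.141, 0.0, 0.201]
contact_force: [-0.3, 0.6, -0.9]
width: 0.268
gripper_force: 30.0
```

Request:
carry_out:
  xyz:
    - [0,0,0.001]
    - [0,0,0.001]
    - [0,0,0.001]
    - [0,0,0]
  dr:
    - [0,0,0]
    - [0,0,0]
    - [0,0,0]
    - [0,0,0]
  grip: [0.01,0.01,0.01,0.01]

```text
t: 11.08
ee_pos: [0.5529, -0.2148, 0.1675]
tcp_rot: [-3.141, 0.0, 0.201]
contact_force: [0.5, -0.5, -1.8]
width: 0.274
gripper_force: 30.0
```

Through the bushing without contact. Now I'll feel for the rim.

Request:
carry_out:
  xyz:
    - [0,0,0.001]
    - [0,0,0.0005]
    - [0,0,0.0005]
    - [0,0,0]
  dr:
    - [0,0,0]
    - [0,0,0]
    - [0,0,0]
    - [0,0,0]
  grip: [0.01,0.01,0.01,0.01]

```text
t: 11.58
ee_pos: [0.5529, -0.2149, 0.1657]
tcp_rot: [-3.142, 0.0, 0.201]
contact_force: [-1.0, 0.6, -1.1]
width: 0.271
gripper_force: 30.0
```

Request:
carry_out:
  xyz:
    - [0,0,0.0005]
    - [0,0,0.0005]
    - [0,0,0]
  dr:
    - [0,0,0]
    - [0,0,0]
    - [0,0,0]
  grip: [0.01,0.01,0.01]

```text
t: 11.95
ee_pos: [0.5531, -0.215, 0.1655]
tcp_rot: [-3.141, -0.001, 0.201]
contact_force: [-2.6, 1.4, 7.1]
width: 0.272
gripper_force: 30.0
```

The rim is felt at TCP z 0.1656 with about 8 N. Now I'll sweep the angle.

Request:
carry_out:
  xyz:
    - [0,0,0]
    - [0,0,0]
    - [0,0,0]
    - [0,0,0]
    - [0,0,0]
  dr:
    - [0,0,-0.05]
    - [0,0,-0.05]
    - [0,0,-0.05]
    - [0,0,-0.05]
    - [0,0,-0.05]
  grip: [0.01,0.01,0.01,0.01,0.01]

```text
t: 12.58
ee_pos: [0.5534, -0.2159, 0.1655]
tcp_rot: [3.14, -0.001, 0.452]
contact_force: [-1.1, -0.7, 4.7]
width: 0.269
gripper_force: 30.0
```

Request:
carry_out:
  xyz:
    - [0,0,0.0002]
    - [0,0,0]
    - [0,0,0]
    - [0,0,0]
    - [0,0,0]
  dr:
    - [0,0,-0.05]
    - [0,0,-0.05]
    - [0,0,-0.05]
    - [0,0,-0.05]
    - [0,0,-0.05]
  grip: [0.01,0.01,0.01,0.01,0.01]

```text
t: 13.2
ee_pos: [0.5535, -0.2159, 0.1654]
tcp_rot: [3.14, -0.001, 0.702]
contact_force: [-1.8, -0.6, 4.8]
width: 0.27
gripper_force: 30.0
```

Request:
carry_out:
  xyz:
    - [0,0,0]
    - [0,0,0]
    - [0,0,0]
    - [0,0,0]
    - [0,0,0]
  dr:
    - [0,0,-0.05]
    - [0,0,-0.05]
    - [0,0,-0.05]
    - [0,0,-0.05]
    - [0,0,-0.05]
  grip: [0.01,0.01,0.01,0.01,0.01]

```text
t: 13.82
ee_pos: [0.5535, -0.2156, 0.1653]
tcp_rot: [3.14, -0.0, 0.952]
contact_force: [0.1, -0.3, 4.1]
width: 0.277
gripper_force: 30.0
```

Request:
carry_out:
  xyz:
    - [0,0,0.0003]
    - [0,0,0]
    - [0,0,0]
    - [0,0,0]
    - [0,0,0]
  dr:
    - [0,0,-0.05]
    - [0,0,-0.05]
    - [0,0,-0.05]
    - [0,0,-0.05]
    - [0,0,-0.05]
  grip: [0.01,0.01,0.01,0.01,0.01]

```text
t: 14.45
ee_pos: [0.5524, -0.215, 0.164]
tcp_rot: [-3.141, 0.0, 1.202]
contact_force: [-1.4, -0.3, 1.7]
width: 0.275
gripper_force: 30.0
```

Request:
carry_out:
  xyz:
    - [0,0,0]
    - [0,0,0]
    - [0,0,0]
    - [0,0,0]
    - [0,0,0]
  dr:
    - [0,0,-0.05]
    - [0,0,-0.05]
    - [0,0,-0.05]
    - [0,0,-0.05]
    - [0,0,-0.05]
  grip: [0.01,0.01,0.01,0.01,0.01]

```text
t: 15.08
ee_pos: [0.5524, -0.2151, 0.164]
tcp_rot: [-3.141, -0.0, 1.451]
contact_force: [-0.7, -0.1, 0.6]
width: 0.274
gripper_force: 30.0
```

It dropped 1.5 mm, so it's engaged. Easing it down.

Request:
carry_out:
  xyz:
    - [0,0,0.001]
    - [0,0,0.001]
    - [0,0,0.001]
    - [0,0,0]
  dr:
    - [0,0,0.03]
    - [0,0,0]
    - [0,0,0]
    - [0,0,0]
  grip: [0.01,0.01,0.01,0.01]

```text
t: 15.58
ee_pos: [0.5525, -0.2152, 0.1622]
tcp_rot: [-3.141, -0.0, 1.418]
contact_force: [-4.8, 1.2, 9.9]
width: 0.272
gripper_force: 30.0
```

```bash
python3 -c "
from plant import ctrl
s=ctrl.get_state();print(s['ee_pos'],s['contact_force'],s['wrist_torque'],s['qpos'])"
```

```text
[ 0.55248954 -0.215217    0.16218023] [-4.76111695  1.21359465  9.93757921] [ 0.35327999  1.35912215 -0.19858514] [-0.07957619  0.43448148  0.45369978  1.84040941 -0.23452345  0.91999029
  0.32755771]
```

Request:
carry_out:
  xyz:
    - [0,-0.0004,0]
    - [0,0,0]
    - [0,0,0.0005]
    - [0,0,0]
  dr:
    - [0,0,0.04]
    - [0,0,0.03]
    - [0,0,0]
    - [0,0,0]
  grip: [0.01,0.01,0.01,0.01]

```text
t: 16.08
ee_pos: [0.5524, -0.215, 0.1608]
tcp_rot: [-3.141, 0.0, 1.35]
contact_force: [-2.1, 0.2, 6.0]
width: 0.271
gripper_force: 30.0
```

```bash
python3 -c "
from plant import ctrl
s=ctrl.get_state();print(s['ee_pos'],s['contact_force'],s['wrist_torque'])"
```

```text
[ 0.5524458  -0.21502579  0.16078238] [-2.12354743  0.22178351  5.98790416] [-0.02826554  0.84088147 -0.12080271]
```

Request:
carry_out:
  xyz:
    - [0,-0.0003,0]
    - [0,0,0.0005]
    - [0,0,0.001]
    - [0,0,0.001]
    - [0,0,0]
  dr:
    - [0,0,0.03]
    - [0,0,0.03]
    - [0,0,0]
    - [0,0,0]
    - [0,0,0]
  grip: [0.01,0.01,0.01,0.01,0.01]

```text
t: 16.7
ee_pos: [0.5523, -0.2147, 0.1579]
tcp_rot: [3.142, -0.0, 1.291]
contact_force: [0.7, -1.8, -1.3]
width: 0.273
gripper_force: 30.0
```

```bash
python3 -c "
from plant import ctrl
s=ctrl.get_state();print(s['ee_pos'],s['contact_force'],s['wrist_torque'])"
```

```text
[ 0.55234191 -0.21466922  0.15794923] [ 0.72286136 -1.8024088  -1.25048545] [-0.06718349 -0.10539264  0.01282942]
```

Free. Descending.

Request:
carry_out:
  xyz:
    - [0,0,0.002]
    - [0,0,0.002]
    - [0,0,0.002]
    - [0,0,0.002]
    - [0,0,0]
  dr:
    - [0,0,0]
    - [0,0,0]
    - [0,0,0]
    - [0,0,0]
    - [0,0,0]
  grip: [0.01,0.01,0.01,0.01,0.01]

```text
t: 17.32
ee_pos: [0.5523, -0.2148, 0.15]
tcp_rot: [3.142, 0.0, 1.291]
contact_force: [-0.0, -0.3, -1.5]
width: 0.269
gripper_force: 30.0
```

```bash
python3 -c "
from plant import ctrl
s=ctrl.get_state();print(s['ee_pos'],s['contact_force'],s['wrist_torque'])"
```

```text
[ 0.55229359 -0.21478991  0.14999978] [-0.0402315  -0.33841407 -1.53421883] [-0.12683284 -0.16993402  0.01295099]
```

Request:
carry_out:
  xyz:
    - [0,0,0.002]
    - [0,0,0.002]
    - [0,0,0.002]
    - [0,0,0.001]
    - [0,0,0]
  dr:
    - [0,0,0]
    - [0,0,0]
    - [0,0,0]
    - [0,0,0]
    - [0,0,0]
  grip: [0.01,0.01,0.01,0.01,0.01]

```text
t: 17.95
ee_pos: [0.5523, -0.2148, 0.1431]
tcp_rot: [3.142, 0.0, 1.291]
contact_force: [1.2, -1.3, -1.4]
width: 0.267
gripper_force: 30.0
```

Request:
carry_out:
  xyz:
    - [0,0,0.0008]
    - [0,0,0.0006]
    - [0,0,0.0003]
    - [0,0,0]
  dr:
    - [0,0,0]
    - [0,0,0]
    - [0,0,0]
    - [0,0,0]
  grip: [0.01,0.01,0.01,0.01]

```text
t: 18.45
ee_pos: [0.5523, -0.2148, 0.1417]
tcp_rot: [3.141, -0.0, 1.291]
contact_force: [0.2, 0.4, 1.1]
width: 0.271
gripper_force: 30.0
```

Run:
```python
from h import *
s=ctrl.get_state();print(s['ee_pos'],s['contact_force'],s['wrist_torque'],s['qpos'])
snap('scene','s3');snap('side','d3');snap('wrist','w3')
a=[cv2.imread(f'pics/{n}.png') for n in('s3','d3','w3')]
f=lambda i,x,y,w,h:cv2.resize(i[y:y+h,x:x+w],(400,300),interpolation=cv2.INTER_CUBIC)
cv2.imwrite('pics/crop3.png',np.vstack([np.hstack([f(a[0],200,80,120,90),f(a[1],310,185,120,90)]),np.hstack([f(a[2],0,0,640,400),f(a[2],220,100,200,150)])]))
```

```text
[ 0.55231877 -0.2147938   0.14168382] [0.22427918 0.41232255 1.1143835 ] [-0.05302767  0.11853983 -0.07568404] [-0.09279077  0.46392815  0.47282827  1.85922263 -0.26748985  0.88094648
  0.22889338]
```

View pics/crop3.png

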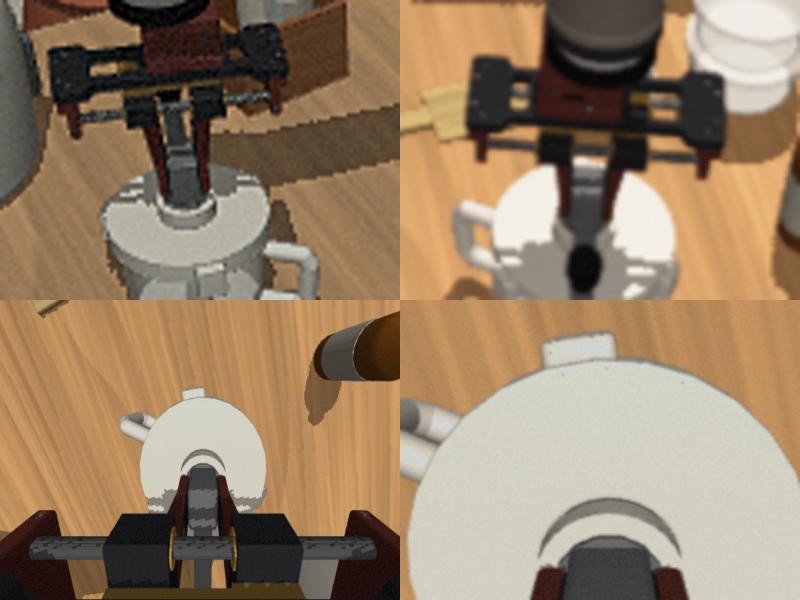

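The collar sits on the boss. Next I'll get the handle's bearing from the wrist view, where the handle is at about (205,165).

Run:
```python
from h import *
c=np.array([.553,-.2145])
for n in('w1','w2','w3','s3','d3','scene1','side1'):
    X,im=cloud(n);x,y,z=np.moveaxis(X,-1,0);dx,dy=x-c[0],y-c[1];r=np.hypot(dx,dy);a=np.degrees(np.arctan2(dy,dx))
    m=(r>.078)&(r<.112)&(z>.07)&(z<.1)&(abs(a-141)<25)&(im.min(-1)>90);
    m2=(r>.088)&(r<.112)&(z>.03)&(z<.1)&(abs(a-141)<25)&(im.min(-1)>90)
    for k in(m,m2):
        v=X[k]
        if len(v)>3:
            q=v[:,:2].mean(0)-c; print(n,len(v),v.mean(0).round(3),np.degrees(np.arctan2(q[1],q[0])).round(1),np.percentile(a[k],[3,97]).round(1))
```

```text
w1 426 [ 0.476 -0.147  0.048] 138.8 [137.1 141.9]
w2 296 [ 0.481 -0.157  0.088] 141.3 [137.6 146.6]
w2 256 [ 0.479 -0.153  0.08 ] 140.6 [137.7 146.1]
w3 849 [ 0.482 -0.156  0.087] 140.8 [137.2 146.1]
w3 875 [ 0.479 -0.153  0.072] 140.2 [137.6 145.5]
s3 72 [ 0.481 -0.152  0.083] 139.0 [135.9 143.2]
s3 106 [ 0.478 -0.148  0.065] 138.6 [136.2 142.4]
d3 71 [ 0.478 -0.159  0.086] 143.2 [137.5 147.1]
d3 113 [ 0.475 -0.156  0.064] 143.4 [138.4 146.3]
scene1 70 [ 0.481 -0.152  0.084] 138.9 [135.7 142.6]
scene1 110 [ 0.478 -0.148  0.064] 138.6 [136.  142.5]
side1 72 [ 0.478 -0.159  0.086] 143.4 [137.7 146.7]
side1 113 [ 0.475 -0.156  0.064] 143.5 [139.  146.3]
```

Handle bearing is about 141° and the arm is at about 254°, so I need to crank -113°.

Request:
carry_out:
  xyz:
    - [0,0,0.0003]
    - [0,0,0]
    - [0,0,0]
    - [0,0,0]
    - [0,0,0]
  dr:
    - [0,0,0.05]
    - [0,0,0.08]
    - [0,0,0.08]
    - [0,0,0.08]
    - [0,0,0.08]
  grip: [0.01,0.01,0.01,0.01,0.01]

```text
t: 19.23
ee_pos: [0.5525, -0.2148, 0.1416]
tcp_rot: [3.141, -0.0, 0.919]
contact_force: [0.4, 0.2, 4.1]
width: 0.274
gripper_force: 30.0
```

Request:
carry_out:
  xyz:
    - [0,0,0]
    - [0,0,0]
    - [0,0,0]
    - [0,0,0]
    - [0,0,0]
  dr:
    - [0,0,0.08]
    - [0,0,0.08]
    - [0,0,0.08]
    - [0,0,0.08]
    - [0,0,0.08]
  grip: [0.01,0.01,0.01,0.01,0.01]

```text
t: 19.85
ee_pos: [0.5525, -0.2148, 0.1417]
tcp_rot: [3.141, -0.0, 0.519]
contact_force: [-1.4, 1.2, 5.1]
width: 0.27
gripper_force: 30.0
```

```bash
python3 -c "
from plant import ctrl
s=ctrl.get_state();print(s['ee_pos'],s['contact_force'],s['wrist_torque'])"
```

```text
[ 0.55254869 -0.21482072  0.14165968] [-1.37379331  1.16364355  5.07188371] [0.0233305  0.3724855  0.31124199]
```

Request:
carry_out:
  xyz:
    - [0,0,0]
    - [0,0,0]
    - [0,0,0]
    - [0,0,0]
    - [0,0,0]
  dr:
    - [0,0,0.08]
    - [0,0,0.08]
    - [0,0,0.08]
    - [0,0,0.08]
    - [0,0,0.08]
  grip: [0.01,0.01,0.01,0.01,0.01]

```text
t: 20.48
ee_pos: [0.5525, -0.2149, 0.1417]
tcp_rot: [3.141, -0.001, 0.119]
contact_force: [-1.7, -0.8, 5.8]
width: 0.269
gripper_force: 30.0
```

Request:
carry_out:
  xyz:
    - [0,0,0]
    - [0,0,0]
    - [0,0,0]
    - [0,0,0]
    - [0,0,0]
  dr:
    - [0,0,0.08]
    - [0,0,0.08]
    - [0,0,0.08]
    - [0,0,0.08]
    - [0,0,0.08]
  grip: [0.01,0.01,0.01,0.01,0.01]

```text
t: 21.1
ee_pos: [0.5525, -0.2149, 0.1417]
tcp_rot: [-3.142, -0.001, -0.281]
contact_force: [-0.5, -0.1, 3.9]
width: 0.274
gripper_force: 30.0
```

Request:
carry_out:
  xyz:
    - [0,0,0]
    - [0,0,0]
    - [0,0,0]
    - [0,0,0]
    - [0,0,0]
  dr:
    - [0,0,0.08]
    - [0,0,0.08]
    - [0,0,0.08]
    - [0,0,0.08]
    - [0,0,0.08]
  grip: [0.01,0.01,0.01,0.01,0.01]

```text
t: 21.72
ee_pos: [0.5525, -0.2149, 0.1417]
tcp_rot: [-3.141, -0.0, -0.681]
contact_force: [-1.4, -0.2, 4.3]
width: 0.273
gripper_force: 30.0
```

Run:
```python
from h import *
s=ctrl.get_state();print(s['ee_pos'],s['tcp_rot'],s['contact_force'],s['wrist_torque'])
snap('scene','s4');snap('side','d4')
c=np.array([.553,-.2145])
for n in('s4','d4'):
    X,im=cloud(n);x,y,z=np.moveaxis(X,-1,0);r=np.hypot(x-c[0],y-c[1])
    m=(r>.06)&(r<.11)&(z>.16)&(z<.21)&(im.max(-1)<60);v=X[m]
    if len(v): print(n,len(v),((v.min(0)+v.max(0))/2).round(4),np.ptp(v,axis=0).round(3))
a=[cv2.imread(f'pics/{n}.png') for n in('s4','d4')]
f=lambda i,x,y,w,h:cv2.resize(i[y:y+h,x:x+w],(400,300),interpolation=cv2.INTER_CUBIC)
cv2.imwrite('pics/crop4.png',np.hstack([f(a[0],200,80,120,90),f(a[1],310,185,120,90)]))
```

```text
[ 0.55249199 -0.21493582  0.14168079] [-3.14142986e+00 -4.62915115e-04 -6.80988036e-01] [-1.43607199 -0.20845575  4.34283112] [0.10030312 0.40153761 0.31439067]
s4 118 [ 0.4899 -0.1552  0.1829] [0.032 0.022 0.044]
d4 97 [ 0.4849 -0.1641  0.1874] [0.021 0.015 0.042]
```

View pics/crop4.png

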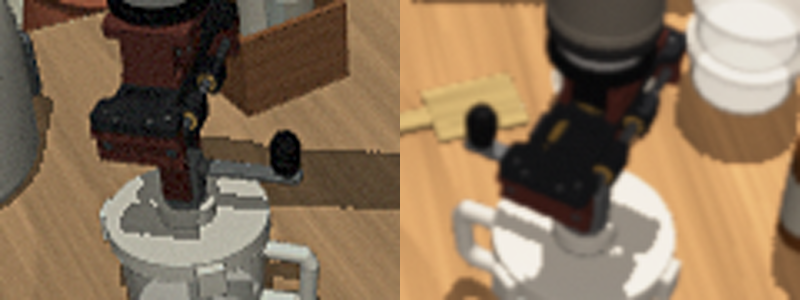

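The knob lies over the handle in both views. I'll release and withdraw upward.

Request:
carry_out:
  xyz:
    - [0,0,-0.0004]
    - [0,0,0]
    - [0,0,0]
    - [0,0,0]
    - [0,0,0]
  dr:
    - [0,0,0]
    - [0,0,0]
    - [0,0,0]
    - [0,0,0]
    - [0,0,0]
  grip: [0.01,0.06,0.06,0.06,0.06]

```text
t: 22.45
ee_pos: [0.5522, -0.2147, 0.1415]
tcp_rot: [-3.142, 0.0, -0.679]
contact_force: [0.6, 0.6, 0.4]
width: 0.667
gripper_force: 0.0
```

Request:
carry_out:
  xyz:
    - [0,0,0]
    - [0,0,-0.02]
    - [0,0,-0.04]
    - [0,0,-0.04]
    - [0,0,-0.04]
  dr:
    - [0,0,0]
    - [0,0,0]
    - [0,0,0]
    - [0,0,0]
    - [0,0,0]
  grip: [0.06,0.06,0.06,0.06,0.06]

```text
t: 23.08
ee_pos: [0.5521, -0.2152, 0.2843]
tcp_rot: [-3.141, -0.001, -0.68]
contact_force: [-0.4, 0.3, 0.6]
width: 0.684
gripper_force: 0.0
```

Request:
carry_out:
  xyz:
    - [0,0,0]
    - [0,0,0]
    - [0,0,0]
  dr:
    - [0,0,0]
    - [0,0,0]
    - [0,0,0]
  grip: [0.06,0.06,0.06]

```text
t: 23.45
ee_pos: [0.5517, -0.2144, 0.2807]
tcp_rot: [3.141, 0.002, -0.679]
contact_force: [-0.8, 0.4, 0.1]
width: 0.686
gripper_force: 0.0
```

Run:
```python
from h import *
s=ctrl.get_state();print(s['ee_pos'],s['contact_force'],s['gripper_force'],s['width'])
snap('scene','s5');snap('side','d5');snap('wrist','w5')
c=np.array([.553,-.2145])
for n in('s5','d5','w5'):
    X,im=cloud(n);x,y,z=np.moveaxis(X,-1,0);r=np.hypot(x-c[0],y-c[1])
    for l,m in(('knob',(r>.06)&(r<.11)&(z>.17)&(z<.21)&(im.max(-1)<60)),('hub',(r<.025)&(z>.168)&(z<.182))):
        v=X[m]
        if len(v): print(n,l,len(v),((v.min(0)+v.max(0))/2).round(4),np.ptp(v,axis=0).round(3),'med',np.median(v,0).round(4), 'ang',np.degrees(np.arctan2(*(v.mean(0)[:2]-c)[::-1])).round(1))
a=[cv2.imread(f'pics/{n}.png') for n in('s5','d5','w5')]
f=lambda i,x,y,w,h:cv2.resize(i[y:y+h,x:x+w],(400,300),interpolation=cv2.INTER_CUBIC)
cv2.imwrite('pics/crop5.png',np.vstack([np.hstack([f(a[0],200,80,120,90),f(a[1],310,185,120,90)]),np.hstack([f(a[2],0,0,640,400),f(a[0],0,0,640,400)])]))
```

```text
[ 0.55169964 -0.21435402  0.28066975] [-0.76204301  0.38802964  0.1174252 ] 0.0 0.6862351579459397
s5 knob 107 [ 0.4857 -0.1572  0.1876] [0.022 0.022 0.034] med [ 0.4866 -0.1522  0.1933] ang 137.4
s5 hub 75 [ 0.5526 -0.2134  0.172 ] [0.034 0.032 0.007] med [ 0.5528 -0.2105  0.1726] ang 87.8
d5 knob 96 [ 0.4844 -0.1645  0.1893] [0.021 0.018 0.036] med [ 0.4832 -0.1676  0.1967] ang 145.5
d5 hub 129 [ 0.552  -0.2139  0.1739] [0.038 0.034 0.011] med [ 0.5515 -0.2149  0.1742] ang 179.5
w5 knob 625 [ 0.4854 -0.1627  0.1883] [0.02  0.022 0.035] med [ 0.4885 -0.1652  0.1984] ang 142.7
w5 hub 882 [ 0.55   -0.2146  0.172 ] [0.041 0.037 0.008] med [ 0.5522 -0.2152  0.1738] ang -162.2
```

View pics/crop5.png

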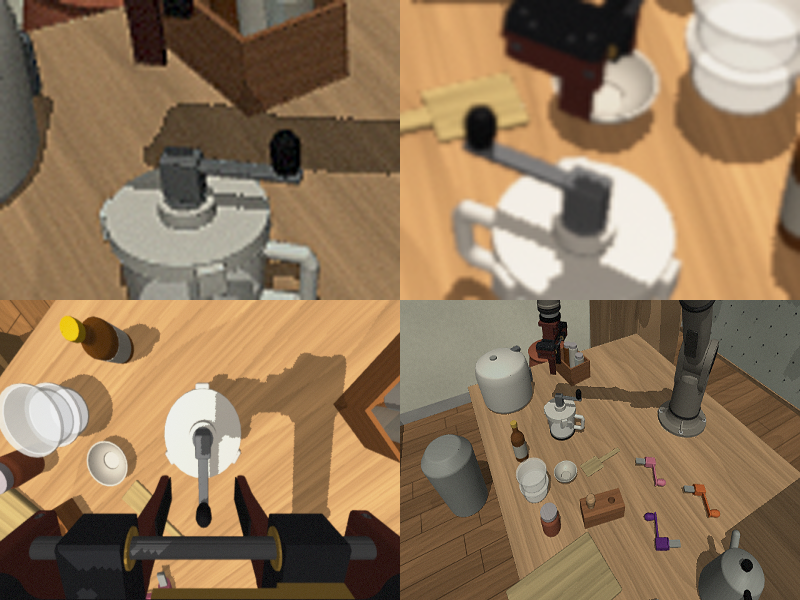

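The hub top is at 0.174 as it should be, so the crank is home. The arm lies over the handle, the gripper is clear, and the bystanders look undisturbed.

```bash
python3 -c "
from plant import ctrl
print(ctrl.sign_off())"
```

```text
the job is handed in; nothing more can be done
None
```

The crank is fully home in the chopper with its arm over the bowl's handle (both about 141°, from the last pictures), released with the gripper clear, and the job is handed in at about 24 s; the sign-off gave no verdict.

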